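# Index the parcel turntable to its marked station

### The job

Turn the parcel on the indexing turntable to the station marked by the red stud: pull up the spring plunger's black knob, swing the platter round by it, and let the pin drop fully home in the hole beside the red stud so that the platter is locked. The holes can only be found by feel, so let the pin ride on the plate and turn slowly and gently; never wrench the platter against the pin, keep the parcel standing on the platter and leave the other things on the table alone.

Things in the scene. Friction and masses are not known exactly. Their poses are not given: they have to be found in the camera images.
- turntable: The fixed round base of the turntable, grey, 258 mm across, bolted down. Origin on the turning axis, on the table; z up; its x axis points to the start hole. A 20 mm wide index plate runs round it, its top 32 mm above the table, with three holes on a circle of radius 100 mm: the start hole and one on either side of it. Beware of the open cabinet door 0.5 m above the table behind it to the left.
- platter (a joint): Angle of the round wooden platter (172 mm across, top 46 mm above the table) about the upright axis, rad, counter-clockwise from above positive, 0 at the start hole, stops at -1.30 and +1.30. It turns with light friction and stays where it is left: some 3 to 7 N at the knob turns it while the pin rides on the plate.
- plunger (a joint): How far the plunger is pulled up, m: 0 = pin fully home in a hole, about 0.010 = pin tip riding on the plate (it is clear of a hole from there on), 0.016 = upper stop. A spring pulls it down with about 6 N at 0 and 13 N at the stop; let go, it sinks within about 0.2 s. The knob must be free to sink for the pin to drop into a hole.
- knob (a point): Point on the axis of the plunger's upright round black knob (24 mm thick, 38 mm tall), 77 mm above the table while the pin is home; the knob reaches from 19 mm below to 19 mm above it. It stands 100 mm from the turning axis on a dark lug of the platter (lug top 46 mm, sleeve on it to 56 mm above the table). Grip it with a finger on either side along the circle, clear of the parcel.
- red_stud: Red upright stud, 15 mm across, 20 mm tall, on the rim of the base outside the plate, 119.5 mm from the turning axis, top 32 mm above the table. Origin in the middle of its underside. It shows which of the two side holes is wanted: it stands exactly 60 degrees to the left or right of the start hole.
- white_stud: The same stud in white, at the other side hole, which is not wanted.
- parcel: Small brown parcel, 89 x 114 x 61 mm, about 0.35 kg, loose on the platter; origin in the middle of its underside, 15 mm from the turning axis on the side away from the knob. Its top is 107 mm above the table.
- stapler: Red desk stapler, 34 x 125 x 47 mm, on the table to the left: a bystander.
- type_tray: Wooden tray of brass date types, 60 x 120 x 18 mm, on the table to the left: a bystander.
- tape_roll: Roll of brown tape, 96 mm across, 48 mm tall, on the table to the left: a bystander.
- start_hole (a point): Middle of the mouth of the hole in which the pin starts. The two side holes lie on the circle somewhere between 51 and 69 degrees to its left and right: each is in an adjustable sector of the plate that is clamped by hand, and its exact place is not measured (the studs do not follow it). Holes are 13 mm wide along the circle; the plate is level and smooth between them.
- pin: Steel pin under the knob, 10 mm thick with a 1 mm chamfer at the tip, part of the plunger. Origin at the tip, 22 mm above the table while home (10 mm deep in the hole). Pressed sideways against a hole's wall it blocks the platter; more than 30 N there would damage it.
- weight_500: Brass scale weight with a knob, 38 mm across, 45 mm tall, on the table to the left of the turntable: a bystander.

How it is judged (in metres and radians):
On the way:
1. the plunger is pulled up clear of the start hole (value of joint plunger above 0.0085 m), for 0.2 s.
At the end, for the whole second after the job is handed in: The plunger is within 3 mm of fully home, in the hole beside the red stud (knob axis within 50 mm of the stud, seen from above); the platter is still; the parcel stands upright on the platter, its middle within 40 mm of the turning axis, at rest (value of joint plunger below 0.003 m and horizontal distance between knob and red_stud below 0.05 m and not (velocity of joint platter above 0.05 rad/s or velocity of joint platter below -0.05 rad/s) and angle between parcel's own z axis and vertical below 0.1 rad and horizontal distance between parcel and turntable below 0.04 m and height (world z) of parcel above 0.04 m and linear speed of parcel below 0.02 m/s); the robot touches nothing.
It fails at once if the pin is wrenched or slammed against the index plate with more than 30 N (contact force between pin and anything else above 30 N).
It fails at once if the parcel is tipped or pushed off (angle between parcel's own z axis and vertical above 0.3 rad or horizontal distance between parcel and turntable above 0.06 m).
It fails at once if a bystander is moved by more than 30 mm (distance of any of stapler, type_tray, tape_roll, weight_500 from where it was at the start of the episode above 0.03 m).
It also fails if it takes over 54 s, if anything falls off the work surface, if the arm or the gripper's body presses on something with over 40 N, if the wrist force passes 120 N, or if a joint passes its speed limit or range.

### The arm

A 7-joint arm with a two-finger parallel gripper is mounted at the origin on the work surface; the furniture and walls round the work are solid. World frame = base frame: x ahead of the robot, y to its left, z up, the work surface at z = 0. Lengths are in mm, angles in degrees, forces in N, time in s.
With the tool pointing down it reaches from about 400 to 850 mm from the base axis. Payload 4.5 kg.
Tool frame: the origin (TCP) lies at the very end of the fingers, on their centre line; the grasp point (between the pads) lies 19 mm behind it (arm.hold_point_z is the distance from the TCP to the grasp point, in mm); z points along the fingers, y is the line along which they close (so a half turn about z gives the same grasp; the last joint's range is limited). The gripper opens to 85 mm and grips with 20 to 120 N. Pads are 22 mm wide; open, the fingers measure 114 mm over their backs; the gripper's body (76 mm by 85 mm) begins 54 mm behind the grasp point. The pads swing forward as they close: fully open they stand 13 mm farther back than shut.
Start: joints at [76.879, 39.483, -11.15, 89.685, 9.013, 51.709, -12.324], TCP at [162.394, -603.558, 231.317] pointing down, gripper open.
Joint ranges: [-172.22, 172.22], [-26.19, 119.32], [-84.43, 86.54], [7.71, 146.69], [-57.33, 237.33], [2.42, 119.75], [-152.13, 152.13]. Speed limits (degrees/s): [147.25, 147.25, 180, 180, 180, 180, 180].

### API

Orientations are given as [roll, pitch, yaw] about the fixed x, y, z axes, in that order (R = Rz(yaw) Ry(pitch) Rx(roll)).
In Python, from plant import arm gives the robot as it stands.
- The arm moves only by the tool arm_command, never from a script. Its argument "motion" is a list that holds one entry, the list of rows, each a list of 7 numbers: the finger opening in cm, from 0 to 8.54, then the shift along the world's x, y, z in cm, then the turn, a rotation vector about the world's x, y, z in degrees. In form: [[[jaw, x, y, z, wx, wy, wz], ...]]. A call has 1 to 12 rows; each row shifts and turns the commanded pose from where the row before left it; what a row does not reach is not made up. A row lasts 1/12 s, in which the tool goes at most 41.7 mm and 7.16 degrees, less where a joint would pass 70% of its speed; a pose out of reach is approached as far as the arm can. A call is refused whole if a number of a shift passes 4.17 or a number of a turn 7.16, either way. A call with a gripper value outside its range is refused whole. The fingers move at their own pace and stop on an object; the grip force is fixed at half the most. Time passes only in rows, so rows that do not move let the fingers close. It gives the time, the measured TCP pose, the force, the opening and the grip force at its end, in the units of the state.
- arm.state(): the state, without advancing time (a new reading comes with each control period).
- arm.capture(name): name is "scene" or "top" or "wrist"; returns a dict with "frame" (384x512x3 uint8, red, green, blue), "range_z" (384x512 float32, mm along the optical axis (not along the pixel's ray), 0 where there is no reading), "mtx" (3x3 intrinsics, pixels), "R" (3x3) and "t" (3): a world point X has camera coordinates R X + t. Camera axes: x right, y down, z forward; pixel columns grow to the right and rows downward; lengths in mm; the calibration is good to about 2 mm. A picture is of the moment at which its call begins.
- arm.finish_job(): hands the job in; it is judged then, once.
The state is a dict: "time_s": time; "joint_positions": joint angles; "joint_vel": joint speeds; "joint_efforts": joint torques, N m; "tool_pos": TCP position; "tool_rot": TCP orientation; "ft_force": force on the tool from outside, world axes, zero at the start; "moment": the same for the moment, N m; "width": opening from 0.0 (shut) to 1.0 (fully open); "finger_force": force on a finger pad.
Only numpy, scipy, OpenCV 4.12 (cv2) and the standard library are available. Lean on these libraries where they do the work, as an engineer would, in place of code of your own. Each camera call takes 0.05 s, during which the arm holds its last target. There are 200 camera calls.

## Working session

There is one attempt and no reset: what is moved stays moved. The work goes in short steps, Python scripts to look and compute and a tool call to move; the robot and the scene stay as the last step left them, time stands still between calls to the robot, and variables do not carry over. Pictures are saved under pics/ and viewed, at most 10 in all, crops included, and the job is handed in when it is done.

Besides the shell and the picture viewer there is one more tool, called as a command line: name --argument value ..., lists and objects as JSON in quotes. arm_command: Moves the arm, as the interface text tells. Its arguments: {"type":"object","properties":{"motion":{"type":"array"}},"required":["motion"]}

```bash
mkdir -p pics; python3 - <<'E'
from plant import arm
import cv2,numpy as np
s=arm.state();print(s)
for n in("scene","top"):
    c=arm.capture(n);np.savez(n+'.npz',**c);print(n,c['mtx'].tolist(),c['R'].tolist(),c['t'].tolist())
    cv2.imwrite(f'pics/{n}0.png',c['frame'][:,:,::-1])
E
```

```text
{'time_s': 0.0, 'joint_positions': array([ 76.87932954,  39.53325541, -11.14490859,  89.7465852 ,
         9.01208162,  51.70946935, -12.3234604 ]), 'joint_vel': array([ 0.15647392,  0.04338982, -0.02081683, -0.03455828,  0.02429148,
       -0.05894129, -0.00245352]), 'joint_efforts': array([-3.16977071e-05, -5.39617252e+01, -1.26619421e+00, -1.58545214e+01,
        9.16728663e-03,  9.50091518e-03, -4.56636883e-06]), 'tool_pos': array([ 162.14512503, -602.91152714,  230.47533202]), 'tool_rot': array([-1.79892789e+02,  7.41570092e-03,  1.50629022e+01]), 'ft_force': array([-0.45149579,  0.41392586, -0.80122362]), 'moment': array([ 0.02079254, -0.01365135, -0.02711901]), 'finger_force': 0.0, 'width': 1.0044321477604339}
scene [[388.2354236600632, 0.0, 251.85726557013666], [0.0, 388.2354236600632, 187.14271091280156], [0.0, 0.0, 1.0]] [[-0.5938399434565199, -0.8043342218886247, -0.020014521087893054], [-0.5316194559937216, 0.410923808366943, -0.7406229659726651], [0.6039328402765464, -0.42917139142308686, -0.6716226926031272]] [447.06641056301646, 207.89987159848957, 813.251729642375]
top [[486.4431037199902, 0.0, 256.4442661736838], [0.0, 486.4431037199902, 190.20175838189834], [0.0, 0.0, 1.0]] [[-0.0022110436953440833, -0.9998738997446462, -0.015725644508589445], [-0.9951693684323876, 0.00374354511220973, -0.09810154944686425], [0.09814804847606483, 0.01543277290139723, -0.9950521544627267]] [219.96931325973884, 453.5970194234906, 1145.5111734355921]
```

View pics/top0.png

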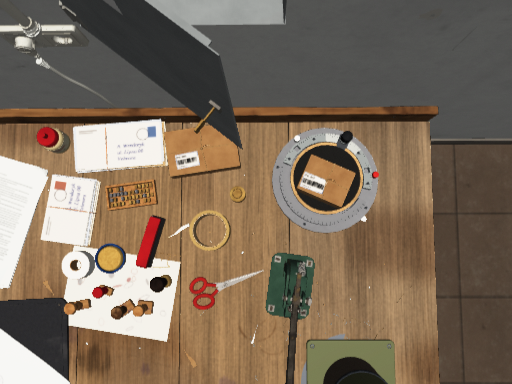

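View pics/scene0.png

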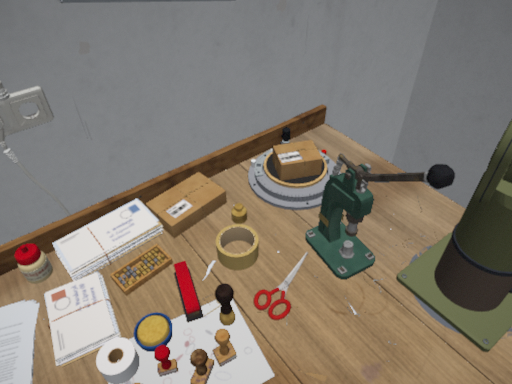

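The top view shows the turntable at about (325,180), with the knob at (347,138), the red stud at (375,175) and the white stud at (297,139). The red stud is clockwise from the knob. The scene view shows a clear area round the knob, with the rear ledge close behind it.

```bash
cat > h.py <<'E'
import numpy as np,cv2
def ray(c,u,v,z):
    R,t,K=c['R'],c['t'],c['mtx']
    d=R.T@np.linalg.inv(K)@np.array([u,v,1.]);o=-R.T@t
    return o+d*(z-o[2])/d[2]
def blobs(m,amin=8):
    n,l,s,ce=cv2.connectedComponentsWithStats(m.astype(np.uint8))
    return [(ce[i],s[i]) for i in range(1,n) if s[i,4]>=amin]
E
python3 - <<'E'
from h import *
np.set_printoptions(precision=1,suppress=True)
for n,box in(("top",(265,120,390,240)),("scene",(240,115,350,210))):
    c=np.load(n+'.npz');f=c['frame'];h=cv2.cvtColor(f,cv2.COLOR_RGB2HSV).astype(int)
    H,S,V=h[...,0],h[...,1],h[...,2]
    b=np.zeros(H.shape,bool);b[box[1]:box[3],box[0]:box[2]]=1
    for nm,m,z in(("red",((H<6)|(H>174))&(S>150)&(V>90),32),("white",(V>215)&(S<30),32),("black",V<28,96)):
        for ce,s in blobs(m&b): print(n,nm,ce,s,ray(c,*ce,z))
    # base ring from range: points at height ~32
    v,u=np.mgrid[0:384,0:512];Z=c['range_z']
    P=np.stack([(u-c['mtx'][0,2])/c['mtx'][0,0]*Z,(v-c['mtx'][1,2])/c['mtx'][1,1]*Z,Z],-1)
    W=(P-c['t'])@c['R'];
    m=b&(Z>0)
    k=m&(W[...,2]>22)&(W[...,2]<40)
    p=W[k]
    if len(p):
        hull=cv2.convexHull(p[:,:2].astype(np.float32));print(n,'circle',cv2.minEnclosingCircle(hull),cv2.fitEllipse(hull),len(p),np.median(p[:,2]))
    for lo,hi in((85,99),(102,112)):
        k=m&(W[...,2]>lo)&(W[...,2]<hi);
        for ce,s in blobs(k,5): 
            print(n,lo,ce,s[4],ray(c,*ce,96 if lo<100 else 107))
        if lo>100: print(cv2.minAreaRect(W[k][:,:2].astype(np.float32)))
E
```

```text
top red [375.3 174.3] [373 172   6   6  29] [490.6 -65.4  32. ]
top white [296.8 137.8] [294 135   6   6  26] [580.  120.9  32. ]
top white [331.2 137.7] [326 134  13   8  71] [579.8  38.1  32. ]
top white [352.7 147.4] [348 142  12  12  71] [555.9 -13.   32. ]
top white [314.5 178.3] [304 172  22  13 103] [481.6  79.6  32. ]
top white [311.2 187.6] [300 183  23  10  83] [459.2  88.   32. ]
top white [363.6 218.5] [361 216   6   5  18] [385.2 -35.   32. ]
top black [345. 137.] [341 131  11  12  47] [567.8  15.9  96. ]
top circle ((490.66986083984375, 48.90424728393555), 120.8403091430664) ((482.7832946777344, 51.78721618652344), (220.41156005859375, 231.96824645996094), 158.55296325683594) 2085 30.9306457805542
top 85 [347.  136.2] 90 [569.9  11.2  96. ]
top 85 [308.2 168.8] 6 [495.3 100.4  96. ]
top 85 [318.  166.6] 5 [500.3  78.1  96. ]
top 85 [331.3 168.9] 9 [494.9  48.1  96. ]
top 85 [325.7 175.5] 6 [479.9  61.2  96. ]
top 85 [331.9 184.8] 8 [458.9  47.5  96. ]
top 85 [301.8 189.6] 19 [448.1 115.2  96. ]
top 85 [332.8 190.5] 6 [445.8  45.6  96. ]
top 85 [327.5 192.2] 6 [442.1  57
[... 1080 characters left out ...]
17578), (306.8995361328125, 514.4658203125), 35.31690216064453) 1529 30.561142061526624
scene 85 [285.6 130.7] 52 [567.2  17.7  96. ]
scene 85 [296.  163.1] 220 [440.7  90.1  96. ]
scene 102 [293.9 152.4] 229 [466.9  74.9 107. ]
scene 102 [284.7 145.3] 7 [504.8  73.7 107. ]
scene 102 [310.8 151.7] 44 [442.7  39.3 107. ]
scene 102 [275.6 146.2] 5 [516.3  95.  107. ]
scene 102 [277.4 149.8] 5 [501.3 101.2 107. ]
scene 102 [317.2 155.5] 12 [421.1  37.4 107. ]
scene 102 [313. 157.] 5 [423.   49.9 107. ]
scene 102 [323.4 207.5] 12 [278.3 154.5 107. ]
scene 102 [339.2 208.8] 6 [254.7 130.5 107. ]
((385.78875732421875, 101.86892700195312), (104.75543212890625, 267.8391418457031), 64.87950897216797)
```

arm_command --motion '[[[5, 2.0, 3.0, 0, 0, 0, 6.9], [5, 2.0, 3.0, 0, 0, 0, 6.9], [5, 2.0, 3.0, 0, 0, 0, 6.9], [5, 2.0, 3.0, 0, 0, 0, 6.9], [5, 2.0, 3.0, 0, 0, 0, 6.9], [5, 2.0, 3.0, 0, 0, 0, 6.9], [5, 2.0, 3.0, 0, 0, 0, 6.9], [5, 2.0, 3.0, 0, 0, 0, 6.9], [5, 2.0, 3.0, 0, 0, 0, 6.9], [5, 2.0, 3.0, 0, 0, 0, 6.9], [5, 2.0, 3.0, 0, 0, 0, 6.9], [5, 2.0, 3.0, 0, 0, 0, 6.9]]]'

```text
time_s: 1.1
tool_pos: [402.8, -242.0, 231.2]
tool_rot: [-180.0, -0.0, 98.2]
ft_force: [1.3, -0.4, 0.3]
width: 0.586
finger_force: 0.0
```

arm_command --motion '[[[5, 2.1, 3.15, 0, 0, 0, 7.0], [5, 2.1, 3.15, 0, 0, 0, 7.0], [5, 2.1, 3.15, 0, 0, 0, 7.0], [5, 2.1, 3.15, 0, 0, 0, 7.0], [5, 2.1, 3.15, 0, 0, 0, 7.0], [5, 2.1, 3.15, -1, 0, 0, 7.0], [5, 2.1, 3.15, -2, 0, 0, 7.0], [5, 2.1, 3.15, -2, 0, 0, 7.0], [5, 0, 0, 0, 0, 0, 0]]]'

```text
time_s: 1.85
tool_pos: [570.6, 15.2, 179.3]
tool_rot: [179.6, -0.3, 154.6]
ft_force: [-0.0, 1.0, 1.1]
width: 0.587
finger_force: 0.0
```

```bash
python3 - <<'E'
from plant import arm
from h import *
np.set_printoptions(precision=1,suppress=True)
s=arm.state();print(s['joint_positions'],s['tool_pos'],s['tool_rot'],s['ft_force'])
c=arm.capture('wrist');np.savez('w.npz',**c);cv2.imwrite('pics/w1.png',c['frame'][:,:,::-1])
v,u=np.mgrid[0:384,0:512];Z=c['range_z']
P=np.stack([(u-c['mtx'][0,2])/c['mtx'][0,0]*Z,(v-c['mtx'][1,2])/c['mtx'][1,1]*Z,Z],-1)
W=(P-c['t'])@c['R']
k=(Z>0)&(W[...,2]>90)&(W[...,2]<101)&(np.hypot(W[...,0]-571,W[...,1]-10)<40)
for ce,st in blobs(k,20): print(ce,st,ray(c,*ce,96))
print(cv2.minEnclosingCircle(W[k][:,:2].astype(np.float32)) if k.any() else 0)
t=np.load('top.npz');print('rail',[ray(t,320,r,40) for r in(110,115,121)])
E
```

```text
[ 19.   45.1 -44.3 101.2  39.3  50.4  21.5] [570.6  15.2 179.3] [179.6  -0.3 154.6] [-0.   1.   1.1]
[252.7 199.6] [239 186  28  27 547] [571.5  11.7  96. ]
((572.797119140625, 11.03139877319336), 12.48006534576416)
rail [array([646.,  65.,  40.]), array([633.7,  65.2,  40. ]), array([619. ,  65.4,  40. ])]
```

View pics/w1.png

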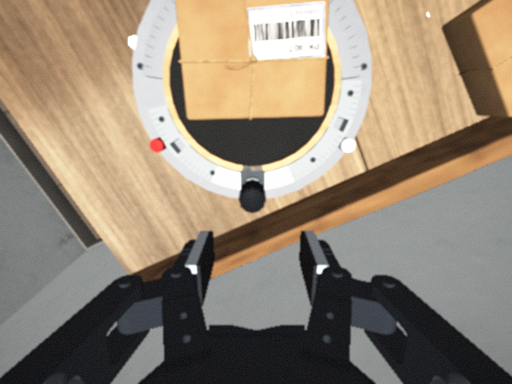

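The wrist view shows the knob at (252,197), centred between the fingers. The red stud is at (157,145). The knob axis measures (571.8, 11.2), which agrees with the stud geometry.

arm_command --motion '[[[5, 0.1, -0.4, -2, 0, 0, 0], [5, 0, 0, -2, 0, 0, 0], [5, 0, 0, -2, 0, 0, 0], [5, 0, 0, -2, 0, 0, 0], [5, 0, 0, -1, 0, 0, 0], [5, 0, 0, -0.5, 0, 0, 0], [5, 0, 0, 0, 0, 0, 0]]]'

```text
time_s: 2.48
tool_pos: [569.7, 1.9, 86.9]
tool_rot: [-179.9, -0.1, 153.8]
ft_force: [0.1, 0.7, 0.8]
width: 0.588
finger_force: 0.0
```

arm_command --motion '[[[5, 0, 0, 0, 0, 0, 0], [5, 0, 0, 0, 0, 0, 0], [5, 0, 0, 0, 0, 0, 0]]]'

```text
time_s: 2.73
tool_pos: [571.0, 2.8, 88.5]
tool_rot: [179.9, 0.1, 153.8]
ft_force: [-0.2, -1.3, -0.4]
width: 0.584
finger_force: 0.0
```

arm_command --motion '[[[5, 0.1, 0.4, 0, 0, 0, 0.6], [5, 0, 0.45, 0, 0, 0, 0], [5, 0, 0, -0.8, 0, 0, 0], [5, 0, 0, -0.8, 0, 0, 0], [5, 0, 0, -0.8, 0, 0, 0], [5, 0, 0, 0, 0, 0, 0], [5, 0, 0, 0, 0, 0, 0], [5, 0, 0, 0, 0, 0, 0]]]'

```text
time_s: 3.4
tool_pos: [571.2, 11.2, 63.1]
tool_rot: [-180.0, -0.0, 154.5]
ft_force: [0.9, 0.1, 0.1]
width: 0.585
finger_force: 0.0
```

```bash
python3 - <<'E'
from plant import arm
from h import *
np.set_printoptions(precision=1,suppress=True)
s=arm.state();print(s['tool_pos'],s['tool_rot'],s['ft_force'])
c=arm.capture('wrist');cv2.imwrite('pics/w2.png',c['frame'][:,:,::-1])
v,u=np.mgrid[0:384,0:512];Z=c['range_z']
P=np.stack([(u-c['mtx'][0,2])/c['mtx'][0,0]*Z,(v-c['mtx'][1,2])/c['mtx'][1,1]*Z,Z],-1)
W=(P-c['t'])@c['R']
k=(Z>0)&(W[...,2]>90)&(W[...,2]<101)&(np.hypot(W[...,0]-571,W[...,1]-10)<18)
print(k.sum(),cv2.minEnclosingCircle(W[k][:,:2].astype(np.float32)) if k.any() else 0)
E
```

```text
[571.2  11.2  63.1] [-180.    -0.   154.5] [0.9 0.1 0.1]
1779 ((572.6659545898438, 10.963786125183105), 12.726258277893066)
```

View pics/w2.png

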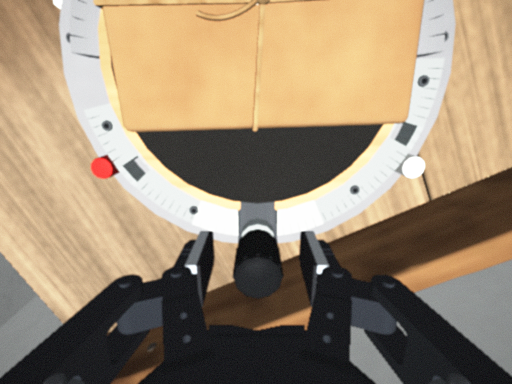

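The knob is centred between the fingers at (258,272), so I'll close.

arm_command --motion '[[[2, 0, 0, 0, 0, 0, 0], [2, 0, 0, 0, 0, 0, 0], [2, 0, 0, 0, 0, 0, 0], [2, 0, 0, 0, 0, 0, 0], [2, 0, 0, 0, 0, 0, 0], [2, 0, 0, 0, 0, 0, 0]]]'

```text
time_s: 3.95
tool_pos: [571.6, 11.5, 63.9]
tool_rot: [180.0, 0.0, 154.5]
ft_force: [-0.7, -0.7, 6.4]
width: 0.262
finger_force: 58.7
```

arm_command --motion '[[[2, 0, 0, 0.3, 0, 0, 0], [2, 0, 0, 0.3, 0, 0, 0], [2, 0, 0, 0.3, 0, 0, 0], [2, 0, 0, 0.3, 0, 0, 0], [2, 0, 0, 0.1, 0, 0, 0], [2, 0, 0, 0, 0, 0, 0], [2, 0, 0, 0, 0, 0, 0], [2, 0, 0, 0, 0, 0, 0]]]'

```text
time_s: 4.62
tool_pos: [571.3, 11.1, 76.2]
tool_rot: [180.0, -0.0, 154.4]
ft_force: [3.9, 0.3, -11.5]
width: 0.264
finger_force: 59.2
```

```bash
python3 - <<'E'
import numpy as np
np.set_printoptions(precision=2,suppress=True)
C=np.array([481.5,53.7]);a0=-25.3;r=99.8
a=np.radians(a0-np.r_[0,0.8,np.arange(2.5,47,2.5),46]);p=C+r*np.c_[np.cos(a),np.sin(a)]
print(np.c_[np.degrees(a[1:])-a0,np.diff(p,axis=0)/10])
for d in range(46,72,3):
    q=np.radians(a0-d);print(d,C+r*np.r_[np.cos(q),np.sin(q)],'tan(cw)/mm',np.sin(q),-np.cos(q))
E
```

```text
[[ -0.8   -0.06  -0.13]
 [ -2.5   -0.13  -0.26]
 [ -5.    -0.21  -0.38]
 [ -7.5   -0.23  -0.37]
 [-10.    -0.24  -0.36]
 [-12.5   -0.26  -0.35]
 [-15.    -0.27  -0.34]
 [-17.5   -0.29  -0.33]
 [-20.    -0.3   -0.31]
 [-22.5   -0.32  -0.3 ]
 [-25.    -0.33  -0.29]
 [-27.5   -0.34  -0.27]
 [-30.    -0.35  -0.26]
 [-32.5   -0.36  -0.24]
 [-35.    -0.37  -0.22]
 [-37.5   -0.38  -0.21]
 [-40.    -0.39  -0.19]
 [-42.5   -0.4   -0.17]
 [-45.    -0.41  -0.16]
 [-46.    -0.16  -0.06]]
46 [513.5  -40.83] tan(cw)/mm -0.9472102777460287 -0.32061299058567644
49 [508.51 -42.38] tan(cw)/mm -0.9626917464264787 -0.27060044597586375
52 [503.44 -43.66] tan(cw)/mm -0.9755345439458566 -0.21984620435283755
55 [498.32 -44.67] tan(cw)/mm -0.9857034690888535 -0.16848937956500276
58 [493.14 -45.42] tan(cw)/mm -0.993170649538486 -0.11667073709933327
61 [487.94 -45.89] tan(cw)/mm -0.997915618272179 -0.06453230825295801
64 [482.72 -46.09] tan(cw)/mm -0.999925369660452 -0.012217000835247136
67 [477.49 -46.02] tan(cw)/mm -0.999194395114446 0.040131792532559614
70 [472.28 -45.67] tan(cw)/mm -0.9957246981845821 0.09237058744656154
```

arm_command --motion '[[[2, -0.06, -0.13, 0, 0, 0, -0.8], [2, -0.13, -0.26, 0, 0, 0, -1.7], [2, -0.21, -0.38, 0, 0, 0, -2.5], [2, -0.23, -0.37, 0, 0, 0, -2.5], [2, -0.24, -0.36, 0, 0, 0, -2.5], [2, -0.26, -0.35, 0, 0, 0, -2.5], [2, -0.27, -0.34, 0, 0, 0, -2.5], [2, -0.29, -0.33, 0, 0, 0, -2.5], [2, -0.3, -0.31, 0, 0, 0, -2.5], [2, -0.32, -0.3, 0, 0, 0, -2.5], [2, -0.16, -0.15, 0, 0, 0, -1.25], [2, 0, 0, 0, 0, 0, 0]]]'

```text
time_s: 5.62
tool_pos: [546.0, -21.4, 76.5]
tool_rot: [-180.0, -0.0, 130.6]
ft_force: [3.0, 1.6, -13.0]
width: 0.265
finger_force: 59.3
```

arm_command --motion '[[[2, -0.16, -0.15, 0, 0, 0, -1.25], [2, -0.34, -0.27, 0, 0, 0, -2.5], [2, -0.35, -0.26, 0, 0, 0, -2.5], [2, -0.36, -0.24, 0, 0, 0, -2.5], [2, -0.37, -0.22, 0, 0, 0, -2.5], [2, -0.38, -0.21, 0, 0, 0, -2.5], [2, -0.39, -0.19, 0, 0, 0, -2.5], [2, -0.4, -0.17, 0, 0, 0, -2.5], [2, -0.41, -0.16, 0, 0, 0, -2.5], [2, 0, 0, 0, 0, 0, 0], [2, 0, 0, 0, 0, 0, 0], [2, 0, 0, 0, 0, 0, 0]]]'

```text
time_s: 6.62
tool_pos: [514.8, -39.1, 76.4]
tool_rot: [180.0, -0.1, 109.5]
ft_force: [1.8, 5.6, -11.5]
width: 0.266
finger_force: 59.4
```

arm_command --motion '[[[2, 0, 0, -0.1, 0, 0, 0], [2, 0, 0, -0.1, 0, 0, 0], [2, 0, 0, 0, 0, 0, 0], [2, 0, 0, 0, 0, 0, 0], [3, 0, 0, 0, 0, 0, 0], [3, 0, 0, 0, 0, 0, 0], [3, 0, 0, 0, 0, 0, 0], [3, 0, 0, 0, 0, 0, 0]]]'

```text
time_s: 7.28
tool_pos: [515.0, -41.2, 74.9]
tool_rot: [-180.0, 0.1, 109.5]
ft_force: [0.5, -1.0, -0.0]
width: 0.35
finger_force: 0.0
```

arm_command --motion '[[[3, -0.1, -0.03, 0, 0, 0, -0.6], [3, -0.1, -0.03, 0, 0, 0, -0.6], [3, -0.05, -0.015, 0, 0, 0, -0.3], [3, -0.05, -0.015, 0, 0, 0, -0.3], [3, -0.05, -0.015, 0, 0, 0, -0.3], [3, -0.05, -0.015, 0, 0, 0, -0.3], [3, -0.05, -0.015, 0, 0, 0, -0.3], [3, -0.05, -0.015, 0, 0, 0, -0.3]]]'

```text
time_s: 7.95
tool_pos: [512.1, -41.0, 74.6]
tool_rot: [179.8, -0.0, 106.5]
ft_force: [6.9, 0.4, -3.3]
width: 0.35
finger_force: 3.2
```

arm_command --motion '[[[3, -0.05, -0.013, 0, 0, 0, -0.3], [3, -0.05, -0.013, 0, 0, 0, -0.3], [3, -0.05, -0.013, 0, 0, 0, -0.3], [3, -0.05, -0.013, 0, 0, 0, -0.3], [3, -0.05, -0.013, 0, 0, 0, -0.3]]]'

```text
time_s: 8.37
tool_pos: [510.0, -41.4, 74.6]
tool_rot: [179.7, -0.0, 105.0]
ft_force: [6.4, 0.6, -3.5]
width: 0.35
finger_force: 3.2
```

arm_command --motion '[[[3, -0.05, -0.012, 0, 0, 0, -0.3], [3, -0.05, -0.012, 0, 0, 0, -0.3], [3, -0.05, -0.012, 0, 0, 0, -0.3], [3, -0.05, -0.012, 0, 0, 0, -0.3], [3, -0.05, -0.012, 0, 0, 0, -0.3], [3, -0.05, -0.012, 0, 0, 0, -0.3]]]'

```text
time_s: 8.87
tool_pos: [507.0, -42.3, 74.6]
tool_rot: [179.7, -0.0, 103.2]
ft_force: [7.5, 0.4, -4.2]
width: 0.352
finger_force: 3.2
```

arm_command --motion '[[[3, -0.05, -0.01, 0, 0, 0, -0.3], [3, -0.05, -0.01, 0, 0, 0, -0.3], [3, -0.05, -0.01, 0, 0, 0, -0.3], [3, -0.05, -0.01, 0, 0, 0, -0.3], [3, -0.05, -0.01, 0, 0, 0, -0.3], [3, -0.05, -0.01, 0, 0, 0, -0.3]]]'

```text
time_s: 9.37
tool_pos: [503.6, -43.1, 74.4]
tool_rot: [179.8, -0.0, 101.3]
ft_force: [5.7, 1.2, -4.1]
width: 0.35
finger_force: 2.9
```

arm_command --motion '[[[3, -0.05, -0.009, 0, 0, 0, -0.3], [3, -0.05, -0.009, 0, 0, 0, -0.3], [3, -0.05, -0.009, 0, 0, 0, -0.3], [3, -0.05, -0.009, 0, 0, 0, -0.3], [3, -0.05, -0.009, 0, 0, 0, -0.3], [3, -0.05, -0.009, 0, 0, 0, -0.3]]]'

```text
time_s: 9.87
tool_pos: [498.0, -44.4, 74.4]
tool_rot: [-180.0, 0.0, 99.5]
ft_force: [2.1, -0.1, -0.8]
width: 0.348
finger_force: 1.3
```

arm_command --motion '[[[3, 0, 0, 0, 0, 0, 0], [3, 0, 0, 0, 0, 0, 0], [3, 0, 0, 0, 0, 0, 0]]]'

```text
time_s: 10.12
tool_pos: [498.2, -44.3, 74.4]
tool_rot: [-180.0, 0.0, 99.6]
ft_force: [1.4, 0.7, 0.3]
width: 0.356
finger_force: 0.6
```

```bash
cat >> h.py <<'E'
def knob(arm):
    c=arm.capture('wrist');s=arm.state();x,y=s['tool_pos'][:2]
    v,u=np.mgrid[0:384,0:512];Z=c['range_z'];K=c['mtx']
    P=np.stack([(u-K[0,2])/K[0,0]*Z,(v-K[1,2])/K[1,1]*Z,Z],-1)
    W=(P-c['t'])@c['R']
    k=(Z>0)&(W[...,2]>88)&(W[...,2]<115)&(np.hypot(W[...,0]-x,W[...,1]-y)<13)
    p=W[k];print(len(p),'pct z',np.percentile(p[:,2],[5,25,50,75,95]),'circ',cv2.minEnclosingCircle(p[p[:,2]>np.median(p[:,2])-3][:,:2].astype(np.float32)))
    print(s['tool_pos'],s['ft_force']);return c
E
python3 - <<'E'
from plant import arm
from h import *
c=knob(arm);cv2.imwrite('pics/w3.png',c['frame'][:,:,::-1])
E
```

```text
1543 pct z [90.28186577 94.45986723 95.45720152 96.01335329 96.63426558] circ ((500.0244140625, -44.30894470214844), 12.184844970703125)
[498.15862422 -44.33509673  74.38054552] [0.90828969 0.88398787 0.06210786]
```

View pics/w3.png

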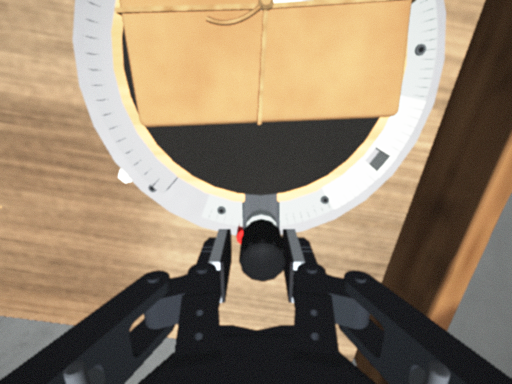

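The knob top is back at about 96 mm at (500,-44), next to the red stud in the image at (240,236). The pin has dropped home, so I'll back off, open and lift clear.

arm_command --motion '[[[3.6, 0.1, 0.02, 0, 0, 0, 0], [4.2, 0.08, 0.02, 0, 0, 0, 0], [5, 0, 0, 0, 0, 0, 0], [5, 0, 0, 0, 0, 0, 0], [5, 0, 0, 0.5, 0, 0, 0], [5, 0, 0, 1, 0, 0, 0], [5, 0, 0, 2, 0, 0, 0], [5, 0, 0, 2, 0, 0, 0], [5, 0, 0, 2, 0, 0, 0], [5, 0, 0, 2, 0, 0, 0], [5, 0, 0, 0, 0, 0, 0], [5, 0, 0, 0, 0, 0, 0]]]'

```text
time_s: 11.17
tool_pos: [500.7, -44.0, 170.4]
tool_rot: [179.9, 0.0, 99.5]
ft_force: [-0.1, 0.1, -0.5]
width: 0.587
finger_force: 0.0
```

```bash
python3 - <<'E'
from plant import arm
from h import *
c=knob(arm);cv2.imwrite('pics/w4.png',c['frame'][:,:,::-1])
E
```

```text
605 pct z [91.23146703 94.52907812 95.47814184 96.07789521 96.83938402] circ ((500.5607604980469, -44.0982551574707), 12.319100379943848)
[500.00453993 -44.17692674 169.47679472] [ 0.07912196  0.43810236 -0.45914034]
```

View pics/w4.png

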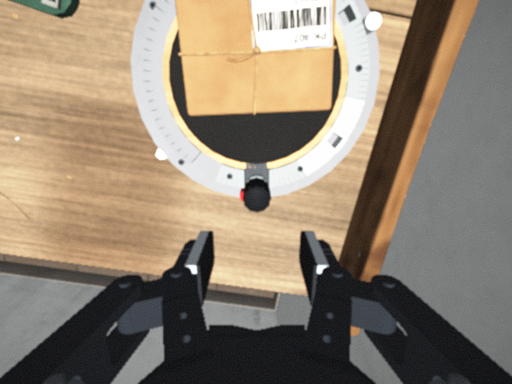

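The gripper is clear, the knob is fully down at (257,195) beside the red stud, and the parcel is upright and still centred on the platter.

```bash
python3 -c "
from plant import arm
print(arm.finish_job())"
```

```text
the job is handed in; nothing more can be done
None
```

The platter is locked at the red stud's hole: the knob is fully down about 23 mm from the stud, the parcel is still upright and centred, and the arm is clear; I handed the job in at about 11 s and no verdict came back.

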